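# Refit the vented cover on a propagator tray

## Task

Put the loose vented cover back on the propagator tray: tuck its narrow tongue edge under the lip of the tray's tank housing while the other edge is still raised, swing it down flat, and press that other edge down until the spring catch snaps back over it. Then let go, and leave the potted succulent and the trowel where they are.

Things in the scene. Friction and masses are not known exactly. Their poses are not given: they have to be found in the camera images.
- cover_grip (a point): Centre of the black grip bar that stands on the loose cover. Bar: 12 mm thick along x, 80 mm long along y, 40 mm tall, its top 48 mm above the plate's underside. This point is 30 mm above the underside, 95 mm from the tongue's end and 85 mm from the catch edge. Axes, as for all cover points: x from tongue to the opposite (catch) edge, z up out of the plate.
- cover_tongue (a point): Middle of the tongue's end, at the plate's underside: the edge that goes under the lip. The tongue is the plate's last 18 mm at its -x end, 140 mm wide, 8 mm thick.
- cover_base (a point): Middle of the loose cover's underside, 90 mm from either end. The cover is a flat aluminium plate with dark vent slots, 180 mm long (x) with its tongue, 170 mm wide (y), 8 mm thick, 0.24 to 0.39 kg. It starts flat on the table with the bar up.
- cover_press (a point): Bare spot on the plate's top face, 58 mm from the plate's middle towards the catch edge: a place to push down, 47 mm from the bar's face and 27 mm short of the catch's nose when seated.
- tray_seat (a point): Middle of the seat in the fixed black tray (260 x 204 mm), 40 mm above the table, in the plane of the two rests for the cover's underside. The seated cover has cover_base here, same axes. x: from the housing (robot's side) to the catch; z up. Walls round the seat: x -92 mm (stop for the tongue), x +92 mm (22 mm above the seat; no wall in the middle 88 mm, where the catch is), y +-92 mm (14 mm above).
- tray_lip (a point): Middle of the lip's free lower edge; axes as the tray. The lip is a 6 mm thick ledge along the top of the grey tank housing, over seat x -92 to -76 mm (16 mm deep); underside 18 mm above the rest, top 24 mm above it. The tongue enters this slot tilted 10 to 20 degrees, catch edge high.
- catch (a joint): Steel spring catch, 50 mm wide, mid far wall. Value: travel outward in m, 0 (rest) to 0.014. Heights above the seat plane: nose underside 9 mm, top 35 mm. Nose at seat x +85 mm, so it lies about 5 mm over the seated edge. Its face slopes up and outward, 25 degrees off vertical; the edge pressed down on it pushes it back (1.5 N plus 0.3 N per mm; pressing home takes about 5 to 15 N).
- succulent_mid (a point): Bystander: small succulent in a clay pot 60 mm across, 55 mm high (about 85 mm with leaves). Point half-way up the pot.
- trowel_mid (a point): Bystander: hand trowel lying flat, 235 mm long, 50 mm wide, 20 mm high, wooden handle to -x. Point near its middle.

How it is judged:
On the way:
1. the tongue is under the lip while the catch edge is still raised (x of cover_tongue in the frame of tray_seat between -0.095 and -0.08 m and z of cover_tongue in the frame of tray_seat between -0.004 and 0.012 m and angle between the z axis of cover_base and the z axis of tray_seat, either way round above 0.06 rad), for 0.1 s.
At the end, for the whole second after the job is handed in: The cover lies flat on both rests (underside within 3 mm of the seat plane, within 1.4 degrees of level, middle within 6 mm along and 12 mm across), its tongue at least 6 mm under the lip, the catch sprung back (under 2.5 mm open) over the other edge, and the cover is at rest (x of cover_base in the frame of tray_seat between -0.006 and 0.006 m and y of cover_base in the frame of tray_seat between -0.012 and 0.012 m and z of cover_base in the frame of tray_seat between -0.003 and 0.003 m and x of cover_tongue in the frame of tray_seat between -0.096 and -0.082 m and angle between the z axis of cover_base and the z axis of tray_seat, either way round below 0.025 rad and value of joint catch below 0.0025 m and linear speed of cover below 0.01 m/s); the robot touches nothing.
It fails at once if the succulent or the trowel is moved more than 40 mm (distance of any of succulent_mid, trowel_mid from where it was at the start of the episode above 0.04 m).
It also fails if it takes over 51 s, if anything falls off the work surface, if the arm or the gripper's body presses on something with over 40 N, if the wrist force passes 120 N, or if a joint passes its speed limit or range.

## Robot

A 7-joint arm with a two-finger parallel gripper is mounted at the origin on the work surface. World frame = base frame: x ahead of the robot, y to its left, z up, the work surface at z = 0. Lengths are in m, angles in rad, forces in N, time in s.
With the tool pointing down it reaches from about 0.35 to 0.9 m from the base axis. Payload 8.1 kg.
Tool frame: the origin (TCP) lies at the very end of the fingers, on their centre line; the grasp point (between the pads) lies 19 mm behind it; y points along the fingers, x is the direction in which the jaws open and shut, and the axes are right-handed (so a half turn about y gives the same grasp; the last joint's range is limited). The gripper opens to 92 mm and grips with 3 to 60 N. Pads are 19 mm wide; open, the fingers measure 130 mm over their backs; the gripper's body (75 mm by 190 mm) begins 47 mm behind the grasp point.
Start: joints at [-1.238, 0.434, 0.025, 1.573, -0.012, 1.134, -0.075], TCP at [0.264, 0.567, 0.227] pointing down, gripper open.
Joint ranges: [-2.62, 2.62], [-0.44, 2.09], [-1.27, 1.32], [0.08, 2.57], [-1.32, 4.46], [0.12, 2], [-2.74, 2.74]. Speed limits (rad/s): [2.22, 2.22, 3.01, 3.01, 3.14, 3.14, 3.14].

## Interface

Orientations are given as a rotation vector (axis times angle).
In Python, from cell import arm, imaging gives the robot as it stands. The module is installed in compiled form; this text tells all that it offers.
- The arm moves only by the tool send_rows, never from a script. Its argument "steps" is a list of rows, each a list of 5 numbers: the opening, from 0 (shut) to 1 (fully open), then the shift along the tool's x, y, z in cm, then the turn about the tool's y in rad. In form: [[jaw, x, y, z, roll], ...]. A call has 1 to 20 rows; each row is the pose to reach, as a shift and turn from the pose commanded when the call began, along the tool's axes at that moment; what a row does not reach only later rows make up. A row lasts 1/8 s, in which the tool goes at most 62.5 mm and 10.7 degrees, less where a joint would pass 70% of its speed; a pose out of reach is approached as far as the arm can. A call with a gripper value outside its range is refused whole. The fingers move at their own pace and stop on an object; "squeeze" is the grip in N (left out, the last holds). Time passes only in rows, so rows that repeat a pose let the fingers close. It gives the time, the measured TCP pose, the force and the opening at its end, in the units of the state.
- arm.observe(): the state, without advancing time (a new reading comes with each control period).
- imaging.get_image(name): name is "scene" or "top"; returns the picture (420x560x3 uint8, blue, green, red); there is no depth.
- imaging.camera_params(name): a dict with "camera_matrix" (3x3 intrinsics, pixels), "distortion" ([k1, k2, p1, p2, k3] as OpenCV has them; the pictures are not rectified), "position" and "orientation" of the camera in the world. Camera axes: x right, y down, z forward; pixel columns grow to the right and rows downward; lengths in m; the calibration is good to about 2 mm. A picture is of the moment at which its call begins. camera_params takes no time and is no camera call.
- arm.sign_off(): hands the job in, once; it reports no verdict.
The state is a dict: "clock": time; "joints": joint angles; "dq": joint speeds; "joint_efforts": joint torques, N m; "position": TCP position; "ee_rot": TCP orientation; "force": force on the tool from outside, world axes, zero at the start; "ft_torque": the same for the moment, N m; "width": opening from 0.0 (shut) to 1.0 (fully open).
Only numpy, scipy, OpenCV 4.12 (cv2) and the standard library are available. Lean on these libraries where they do the work, as an engineer would, in place of code of your own. Each camera call takes 0.05 s, during which the arm holds its last target.

## Working session

There is one attempt and no reset: what is moved stays moved. The work goes in short steps, Python scripts to look and compute and a tool call to move; the robot and the scene stay as the last step left them, time stands still between calls to the robot, and variables do not carry over. Pictures are saved under pics/ and viewed, and the job is handed in when it is done.

Besides the shell and the picture viewer there is one more tool, called as name(argument=value, ...) on one line, values as JSON. send_rows: Moves the arm, as the interface text tells. Its arguments: {"type":"object","properties":{"steps":{"type":"array","items":{"type":"array","items":{"type":"number"}}},"squeeze":{"type":"number"}},"required":["steps"]}

```bash
mkdir -p pics; python3 - <<'E'
from cell import arm, imaging
import cv2
for n in ("scene","top"):
    cv2.imwrite(f"pics/{n}0.png", imaging.get_image(n)); p=imaging.camera_params(n); print(n,p)
s=arm.observe(); print(s)
E
```

```text
scene {'camera_matrix': array([[489.22686511,   0.        , 277.50018561],
       [  0.        , 489.22686511, 206.63810961],
       [  0.        ,   0.        ,   1.        ]]), 'distortion': array([-0.0992172,  0.       ,  0.       ,  0.       ,  0.       ]), 'position': array([ 1.20786343, -0.33583542,  0.79247079]), 'orientation': array([-2.07234443, -1.22718434,  0.54690492])}
top {'camera_matrix': array([[431.86482536,   0.        , 286.54328225],
       [  0.        , 431.86482536, 213.88071466],
       [  0.        ,   0.        ,   1.        ]]), 'distortion': array([-0.07300148,  0.        ,  0.        ,  0.        ,  0.        ]), 'position': array([0.46517358, 0.00552144, 0.78825653]), 'orientation': array([-2.18349193,  2.13015648, -0.12503402])}
{'clock': 0.1, 'joints': array([-1.23764473,  0.43516017,  0.0249986 ,  1.57400316, -0.01161689,
        1.1339753 , -0.07514105]), 'dq': array([ 0.00013331, -0.00208069,  0.00040009, -0.00349707, -0.00024099,
       -0.00087182, -0.00055553]), 'joint_efforts': array([ 2.44996394e-03, -6.69129968e+01,  9.87482294e-01, -3.15143716e+01,
       -6.05719979e-02,  3.75005160e-02,  7.93680965e-05]), 'position': array([0.26367331, 0.5661623 , 0.2260206 ]), 'ee_rot': array([-1.3853138 , -0.88161288,  0.88343582]), 'force': array([-1.09135152, -0.18392537,  0.14779175]), 'ft_torque': array([ 0.02292276,  0.00553289, -0.01523921]), 'width': 1.0040552861477028}
```

View pics/scene0.png

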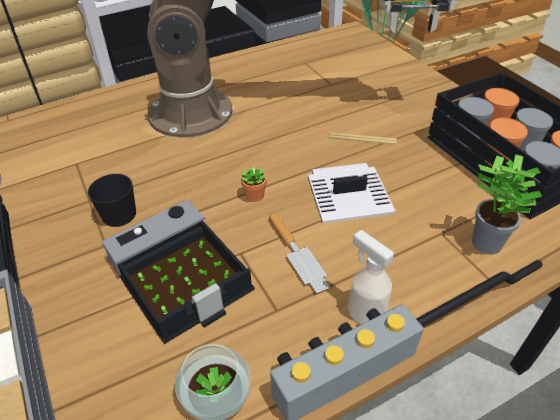

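View pics/top0.png

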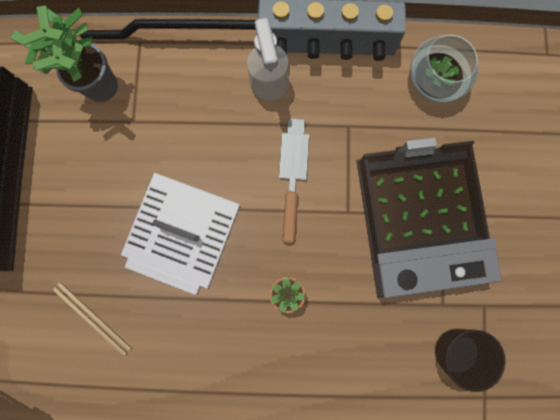

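```bash
cat > h.py <<'E'
import numpy as np, cv2
from scipy.spatial.transform import Rotation as R
from cell import arm, imaging
P={n:imaging.camera_params(n) for n in("scene","top")}
def ray(n,uv):
    p=P[n]; q=cv2.undistortPoints(np.array(uv,float).reshape(-1,1,2),p["camera_matrix"],p["distortion"]).reshape(-1,2)
    d=np.c_[q,np.ones(len(q))]@R.from_rotvec(p["orientation"]).as_matrix().T
    return p["position"],d
def cast(n,uv,z):
    o,d=ray(n,uv); return o+d*((z-o[2])/d[:,2])[:,None]
def proj(n,X):
    p=P[n]; Rm=R.from_rotvec(p["orientation"]).as_matrix().T
    return cv2.projectPoints(np.array(X,float).reshape(-1,3),cv2.Rodrigues(Rm)[0],-Rm@p["position"],p["camera_matrix"],p["distortion"])[0].reshape(-1,2)
def tri(uvs,uvt):
    o1,d1=ray("scene",[uvs]);o2,d2=ray("top",[uvt]);d1=d1[0];d2=d2[0]
    t=np.linalg.lstsq(np.c_[d1,-d2],o2-o1,rcond=None)[0]
    a=o1+d1*t[0];b=o2+d2*t[1];return (a+b)/2,np.linalg.norm(a-b)
E
python3 - <<'E'
from h import *
print(R.from_rotvec(arm.observe()["ee_rot"]).as_matrix().round(3))
t=cv2.imread("pics/top0.png"); s=cv2.imread("pics/scene0.png")
cv2.imwrite("pics/c1.png",cv2.resize(t[165:300,110:250],None,fx=4,fy=4,interpolation=cv2.INTER_CUBIC))
cv2.imwrite("pics/c2.png",cv2.resize(t[130:305,350:510],None,fx=3.4,fy=3.4,interpolation=cv2.INTER_CUBIC))
cv2.imwrite("pics/c3.png",cv2.resize(s[195:345,95:265],None,fx=4,fy=4,interpolation=cv2.INTER_CUBIC))
m=((t.min(2)>150)).astype(np.uint8); m[:, :115]=0;m[:,245:]=0;m[:165]=0;m[300:]=0
m=cv2.morphologyEx(m,cv2.MORPH_CLOSE,np.ones((13,13)))
c=max(cv2.findContours(m,0,cv2.CHAIN_APPROX_NONE)[0],key=cv2.contourArea)
w=cast("top",c.reshape(-1,2),0.008)[:,:2]
print(cv2.approxPolyDP((w*1000).astype(np.float32).reshape(-1,1,2),4,True).reshape(-1,2))
print(cv2.minAreaRect((w*1000).astype(np.float32)))
E
```

```text
[[ 0.422 -0.    -0.906]
 [ 0.906 -0.001  0.422]
 [-0.001 -1.    -0.   ]]
[[630.0662  258.43347]
 [480.41183 310.38925]
 [475.19302 302.57758]
 [455.29947 301.30127]
 [411.089   170.764  ]
 [423.72952 164.09952]
 [424.16083 149.67365]
 [575.6505   99.5609 ]]
((518.4725952148438, 207.44207763671875), (171.4706573486328, 181.87156677246094), 71.10272979736328)
```

View pics/c1.png

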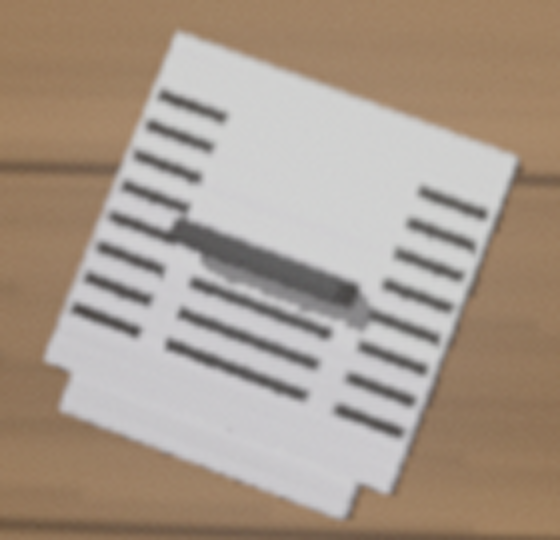

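View pics/c2.png

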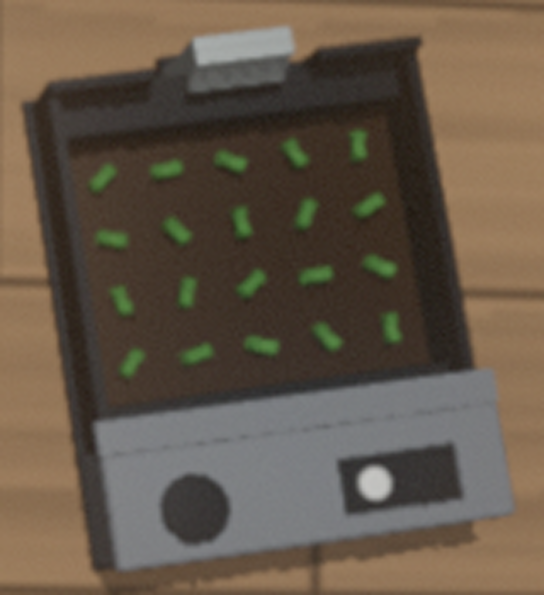

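View pics/c3.png

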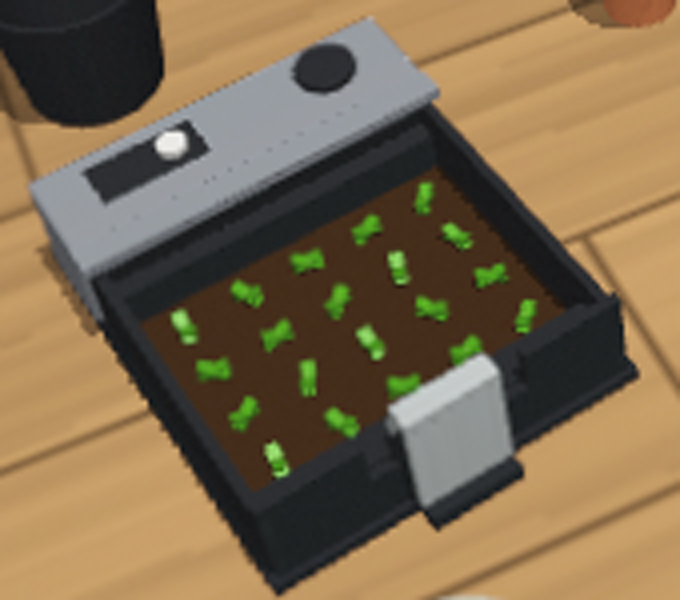

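```bash
python3 - <<'E'
from h import *
def c2(pts): return np.array(pts)/3.4+[350,130]-0.35
def c3(pts): return np.array(pts)/4+[95,195]-0.4
h=cast("top",c2([(95,420),(495,370),(513,512),(115,570)]),.064)*1000
hs=cast("scene",c3([(90,272),(438,95),(368,17),(33,187)]),.064)*1000
print("housing top fl,fr,rr,rl\n",h.round(1)); print("scene fr(right,y-)..\n",hs.round(1))
for n,q in(("top",h),("scene",hs)):
    a=q[0]-q[1]
    print(n,"front edge dir",np.degrees(np.arctan2(a[1],a[0])).round(2), np.linalg.norm(a))
w=cast("top",c2([(48,88),(420,40)]),.062)*1000; print("far wall top",w.round(1))
ws=cast("scene",c3([(258,505),(612,297)]),.062)*1000; print("far wall scene",ws.round(1))
k=cast("top",c2([(190,42),(293,28),(293,55),(195,66)]),.075)*1000; print("catch top",k.round(1))
k=cast("scene",c3([(390,405),(487,357),(497,372),(405,425)]),.075)*1000; print("catch top sc",k.round(1))
# cover/bar check
c=np.array([.5185,.2074]);a=np.radians(-18.9);X=np.array([np.cos(a),np.sin(a)]);Y=np.array([-X[1],X[0]])
L=[(5+sx*6,sy*40,48) for sx in(-1,1) for sy in(-1,1)]+[(90,85,8),(90,-85,8),(-90,70,8),(-90,-70,8)]
W=np.array([[*(c+X*l[0]/1e3+Y*l[1]/1e3),l[2]/1e3] for l in L])
for n in("top","scene"):
    im=cv2.imread(f"pics/{n}0.png");p=proj(n,W)
    x0,y0=p.min(0).astype(int)-25;x1,y1=p.max(0).astype(int)+25
    g=cv2.resize(im[y0:y1,x0:x1],None,fx=4,fy=4,interpolation=cv2.INTER_CUBIC)
    for q in p: cv2.circle(g,tuple(int(v) for v in (q-[x0,y0]+.4)*4),4,(0,0,255),1)
    cv2.imwrite(f"pics/chk_{n}.png",g[:600,:800])
E
```

```text
housing top fl,fr,rr,rl
 [[ 490.3 -144.1   64. ]
 [ 519.4 -346.8   64. ]
 [ 448.8 -354.2   64. ]
 [ 417.4 -154.3   64. ]]
scene fr(right,y-)..
 [[ 520.9 -341.5   64. ]
 [ 491.9 -145.4   64. ]
 [ 416.6 -156.5   64. ]
 [ 450.9 -353.    64. ]]
top front edge dir 98.17 204.71321624980692
scene front edge dir -81.58 198.25654634578402
far wall top [[ 657.9 -120.8   62. ]
 [ 689.3 -314.3   62. ]]
far wall scene [[ 686.8 -310.8   62. ]
 [ 657.  -123.3   62. ]]
catch top [[ 680.3 -190.3   75. ]
 [ 689.3 -243.1   75. ]
 [ 675.2 -242.7   75. ]
 [ 667.9 -192.6   75. ]]
catch top sc [[ 674.2 -241.3   75. ]
 [ 670.6 -192.4   75. ]
 [ 680.6 -191.7   75. ]
 [ 687.5 -239.4   75. ]]
```

View pics/chk_top.png

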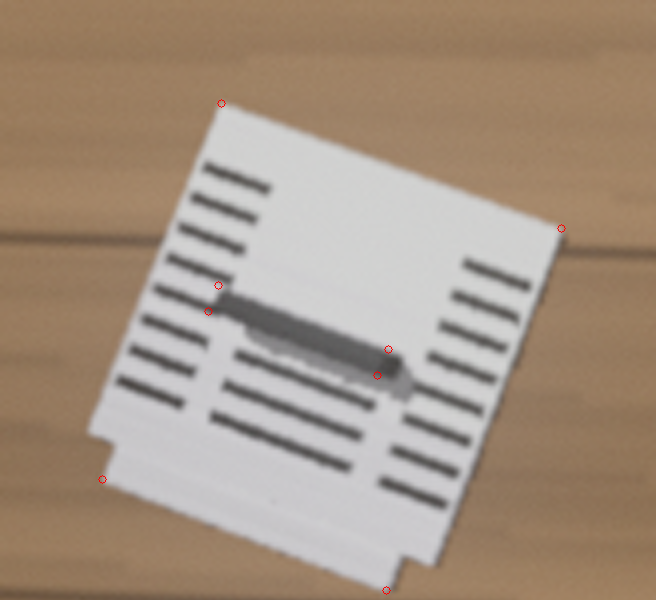

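View pics/chk_scene.png

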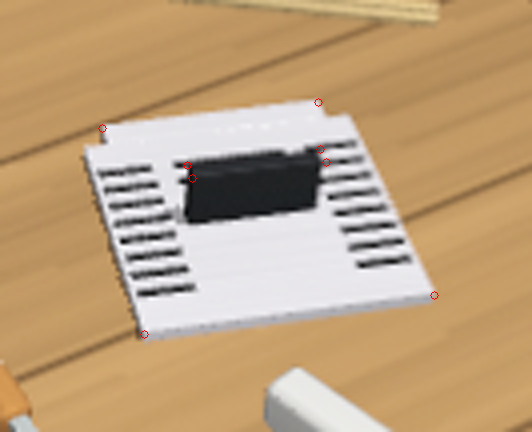

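send_rows(steps=[[1,-2.2,0.5,-3.9,0],[1,-5.4,1,-9.7,-0.05],[1,-8.7,2,-15.5,-0.1],[1,-12,4,-21.3,-0.106],[1,-15.2,6,-27.1,-0.106],[1,-18.4,8,-32.9,-0.106],[1,-20.7,10,-36.9,-0.106],[1,-21.7,11,-38.7,-0.106],[1,-21.7,11.6,-38.7,-0.106],[1,-21.7,11.6,-38.7,-0.106]], squeeze=20)

```text
clock: 1.35
position: [0.5222, 0.207, 0.1101]
ee_rot: [-1.346, -0.962, 0.964]
force: [-1.0, 0.2, -0.1]
width: 1.004
```

```bash
python3 - <<'E'
from h import *
s=arm.observe();print(s["clock"],s["position"],R.from_rotvec(s["ee_rot"]).as_matrix().round(3).tolist(),s["force"],s["joints"].round(2))
for n in("scene","top"): cv2.imwrite(f"pics/{n}1.png",imaging.get_image(n))
a=cv2.imread("pics/scene1.png")[60:260,260:460]; cv2.imwrite("pics/s1c.png",cv2.resize(a,None,fx=3,fy=3,interpolation=cv2.INTER_CUBIC))
E
```

```text
1.35 [0.52220468 0.20698703 0.11012856] [[0.324, -0.002, -0.946], [0.946, -0.0, 0.324], [-0.001, -1.0, 0.001]] [-0.99395404  0.21274047 -0.10194964] [-0.55  0.46  0.1   1.87 -0.06  0.82  0.83]
```

View pics/s1c.png

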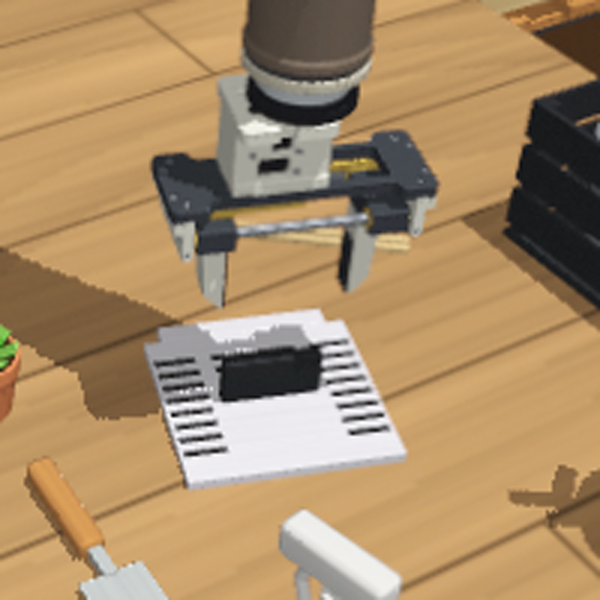

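send_rows(steps=[[1,-0.1,3,-0.1,0],[1,-0.1,6,-0.1,0],[1,-0.1,8.5,-0.1,0],[1,-0.1,9.5,-0.1,0],[1,-0.1,9.7,-0.1,0],[1,-0.1,9.7,-0.1,0],[0.7,-0.1,9.7,-0.1,0],[0.7,-0.1,9.7,-0.1,0],[0.7,-0.1,9.7,-0.1,0],[0.7,-0.1,9.7,-0.1,0]], squeeze=10)

```text
clock: 2.7
position: [0.5241, 0.2054, 0.0144]
ee_rot: [-1.347, -0.964, 0.962]
force: [-1.1, 0.8, 6.7]
width: 0.872
```

send_rows(steps=[[0.7,0,-0.5,0,0],[0.7,0,-2,0,0],[0.7,0,-5,0,0],[0.7,0,-9,0,0],[0.7,0,-12,0,0],[0.7,0,-14,0,0],[0.7,0,-14,0,0]])

```text
clock: 3.58
position: [0.5246, 0.2055, 0.1558]
ee_rot: [-1.348, -0.966, 0.96]
force: [-0.3, 0.1, -3.3]
width: 0.871
```

```bash
python3 - <<'E'
from h import *
s=arm.observe();print(s["clock"],s["position"],s["force"],s["ft_torque"])
for n in("scene","top"): cv2.imwrite(f"pics/{n}2.png",imaging.get_image(n))
E
```

```text
3.575 [0.52459262 0.20554473 0.15581096] [-0.2600349   0.07512953 -3.30946398] [-0.02495291 -0.07959001  0.03212931]
```

View pics/scene2.png

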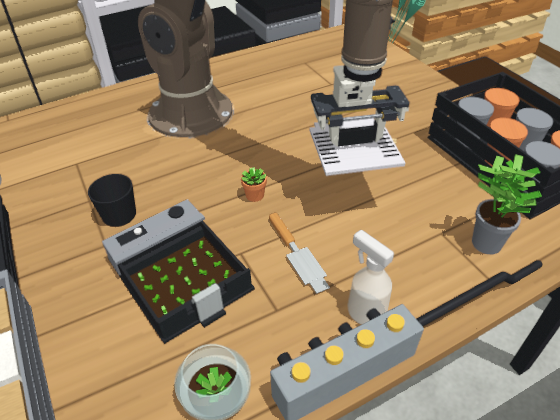

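View pics/top2.png

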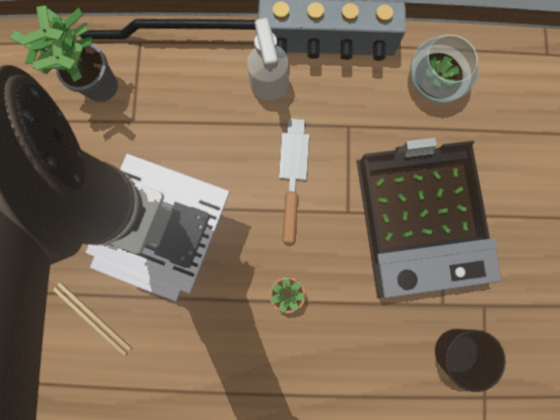

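```bash
python3 - <<'E'
from h import *
t=cv2.imread("pics/top2.png"); s=cv2.imread("pics/scene2.png")
cv2.imwrite("pics/a.png",cv2.resize(t[145:305,80:240],None,fx=3.7,fy=3.7,interpolation=cv2.INTER_CUBIC))
cv2.imwrite("pics/b.png",cv2.resize(s[80:190,295:425],None,fx=5,fy=5,interpolation=cv2.INTER_CUBIC))
E
```

```text
(no output)
```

View pics/a.png

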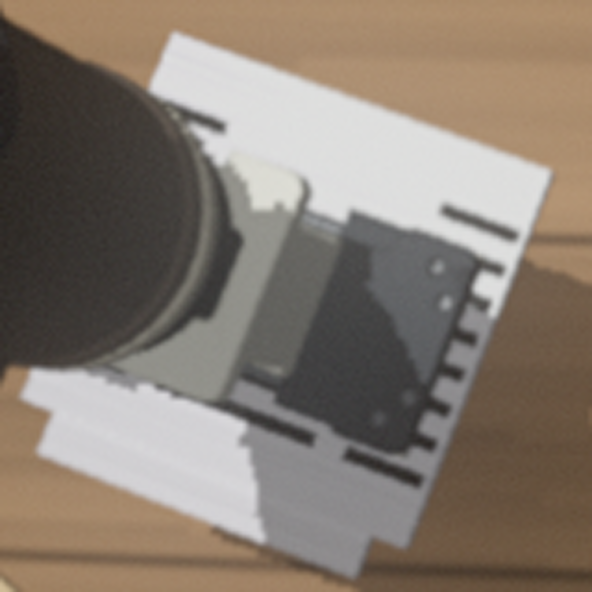

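View pics/b.png

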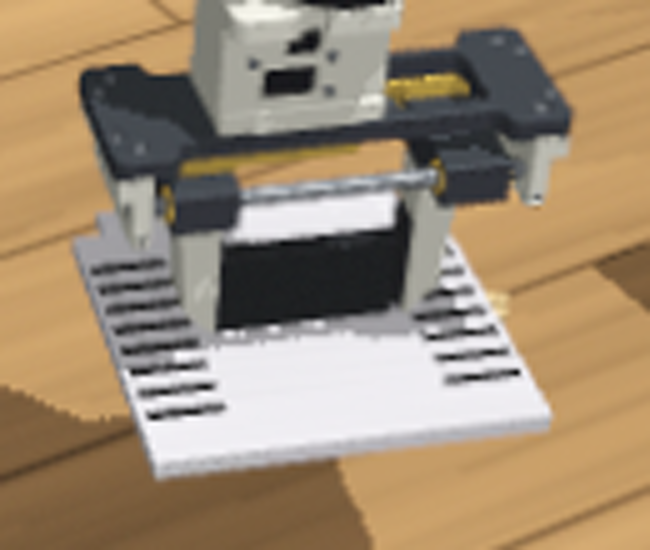

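```bash
python3 - <<'E'
from h import *
A=lambda x,y:(x/3.7+80-.36,y/3.7+145-.36)
B=lambda x,y:(x/5+295-.4,y/5+80-.4)
print(tri(B(155,463),A(552,172)),tri(B(550,412),A(173,32)))
print(tri(B(75,242),A(405,548)))
s=arm.observe();print(s["position"])
for z in (.15,.16): print(cast("top",[A(37,455),A(355,578),A(552,172),A(173,32)],z).round(4))
E
```

```text
(array([0.57507554, 0.09768803, 0.14978908]), np.float64(0.0014181765148122358)) (array([0.62992103, 0.25747064, 0.15146034]), np.float64(0.0009532341977920118))
(array([0.42269985, 0.15093945, 0.14755009]), np.float64(0.0019290043609700698))
[0.52329541 0.20501088 0.15352314]
[[0.4544 0.3015 0.15  ]
 [0.4101 0.1689 0.15  ]
 [0.5747 0.097  0.15  ]
 [0.6301 0.2576 0.15  ]]
[[0.4546 0.2969 0.16  ]
 [0.4109 0.1664 0.16  ]
 [0.573  0.0956 0.16  ]
 [0.6275 0.2536 0.16  ]]
```

send_rows(steps=[[0.7,0,4,0,0],[0.7,0,8,0,0],[0.7,0,10,0,0],[0.7,0,10,0,0],[0.7,0,10,0,0]], squeeze=5)

```text
clock: 4.3
position: [0.5239, 0.2052, 0.054]
ee_rot: [-1.347, -0.963, 0.963]
force: [0.1, 0.5, -2.3]
width: 0.872
```

```bash
python3 - <<'E'
from h import *
s=arm.observe();print(s["clock"],s["position"],s["force"])
s=imaging.get_image("scene");cv2.imwrite("pics/b2.png",cv2.resize(s[110:220,295:425],None,fx=5,fy=5,interpolation=cv2.INTER_CUBIC))
E
```

```text
4.3 [0.52385111 0.20523737 0.05397477] [ 0.13635697  0.54660625 -2.29031608]
```

View pics/b2.png

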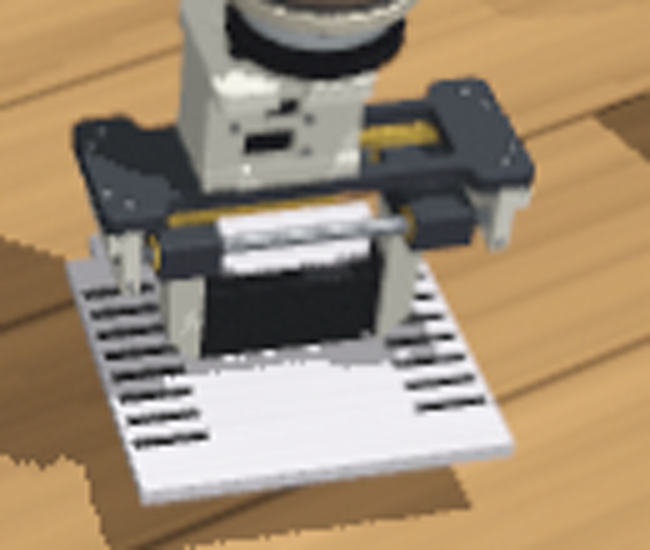

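send_rows(steps=[[0.7,0,0,0,0],[0.7,0,0,0,0],[0.7,0,0,0,0],[0.7,0,0,0,0]], squeeze=3)

```text
clock: 4.85
position: [0.5237, 0.2052, 0.0539]
ee_rot: [-1.347, -0.963, 0.963]
force: [1.1, 0.1, -2.8]
width: 0.871
```

```bash
python3 - <<'E'
from h import *
s=arm.observe();print(s["clock"],s["position"],s["force"])
s=imaging.get_image("scene");cv2.imwrite("pics/b3.png",cv2.resize(s[110:220,295:425],None,fx=5,fy=5,interpolation=cv2.INTER_CUBIC))
E
```

```text
4.85 [0.52373144 0.20521294 0.05385982] [ 1.14381866  0.10062418 -2.79107853]
```

View pics/b3.png

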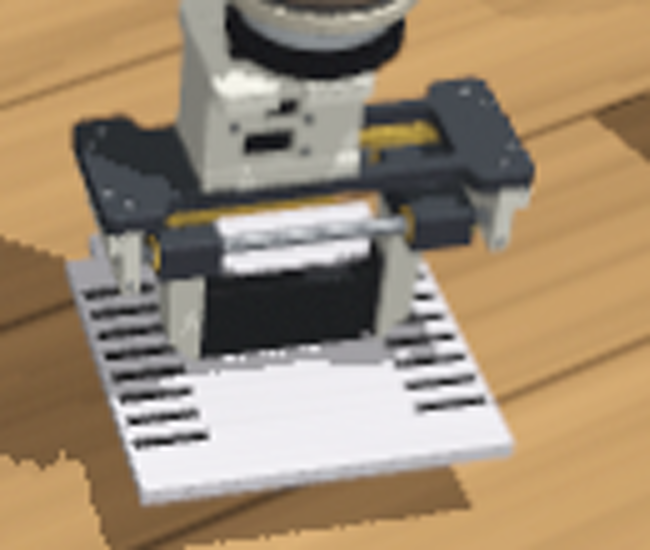

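send_rows(steps=[[0.7,0,-4,0,0],[0.7,0,-9,0,0],[0.7,0,-14,0,0],[0.7,-1,-17,0,-0.02],[0.7,-3.6,-18,-0.3,-0.05],[0.7,-8.9,-18,-1,-0.12],[0.7,-14.4,-18,-2.3,-0.2],[0.7,-19.6,-18,-4.3,-0.28],[0.7,-24.9,-18,-7.6,-0.36],[0.7,-29.5,-18,-11.6,-0.44],[0.7,-33.5,-18,-15.9,-0.485],[0.7,-36.5,-18,-19.3,-0.485],[0.7,-38,-18,-21.2,-0.485],[0.7,-38.4,-17,-21.7,-0.485],[0.7,-38.4,-14,-21.7,-0.485],[0.7,-38.4,-11,-21.7,-0.485],[0.7,-38.4,-9,-21.7,-0.485],[0.7,-38.4,-9,-21.7,-0.485],[0.7,-38.4,-9,-21.7,-0.485]], squeeze=15)

```text
clock: 7.28
position: [0.6049, -0.2278, 0.1444]
ee_rot: [-1.132, -1.324, 1.323]
force: [-1.5, -0.2, -2.1]
width: 0.872
```

```bash
python3 - <<'E'
from h import *
s=arm.observe();print(s["clock"],s["position"],s["force"],R.from_rotvec(s["ee_rot"]).as_matrix().round(3).tolist())
for n in("scene","top"):
    s=imaging.get_image(n);cv2.imwrite(f"pics/{n}4.png",s)
    cc=(s[130:360,70:280] if n=="scene" else s[120:320,330:530])
    cv2.imwrite(f"pics/{n}4c.png",cv2.resize(cc,None,fx=2.6,fy=2.6,interpolation=cv2.INTER_CUBIC))
E
```

```text
7.275 [ 0.60486201 -0.22782155  0.1444499 ] [-1.45731492 -0.24151879 -2.05128537] [[-0.155, 0.001, -0.988], [0.988, 0.0, -0.155], [-0.0, -1.0, -0.001]]
```

View pics/scene4c.png

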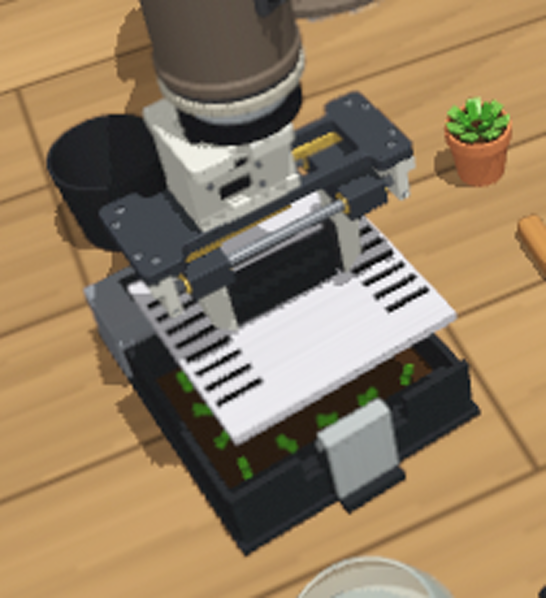

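View pics/top4c.png

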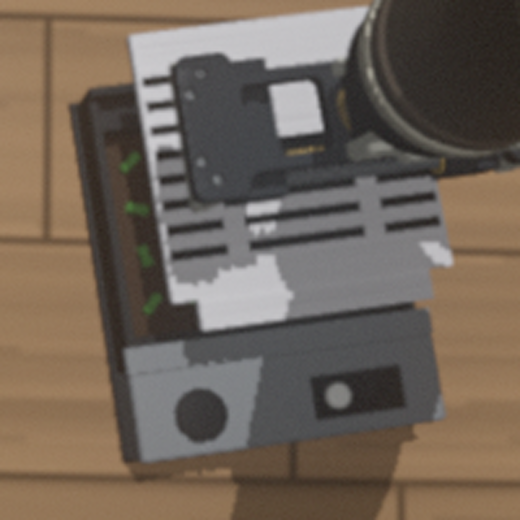

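```bash
python3 - <<'E'
from h import *
T=lambda x,y:(x/2.6+330-.3,y/2.6+120-.3)
S=lambda x,y:(x/2.6+70-.3,y/2.6+130-.3)
X=np.array([.988,.1547,0]);Y=np.array([-.1547,.988,0]);o=np.array([.5812,-.232,.04])
def f(p): d=p-o; return np.round([d@X*1e3,d@Y*1e3,d[2]*1e3],1)
p,e=tri(S(455,313),T(130,36)); print("catch corner y+",f(p),e)
z=p[2]
for n,q in (("catch y+",T(130,36)),("left rear shoulder",T(172,304)),("tongue y+ corner",T(200,331)),("tongue y- ",T(432,300))): print(n,f(cast("top",[q],z)[0]))
for n,q in (("catch y-",S(237,440)),("catch y+",S(455,313))): print(n,f(cast("scene",[q],z)[0]))
E
```

```text
catch corner y+ [106.9  84.4  98.3] 0.0009217400480904016
catch y+ [106.7  84.   98.3]
left rear shoulder [-55.4  85.1  98.3]
tongue y+ corner [-73.1  71.3  98.3]
tongue y-  [-73.8 -69.2  98.3]
catch y- [109.6 -83.2  98.3]
catch y+ [107.2  84.8  98.3]
```

send_rows(steps=[[0.7,0,2,-0.4,0],[0.7,0,4,-0.4,0],[0.7,0,5,-0.4,0],[0.7,0,5.5,-0.4,0],[0.7,0,5.8,-0.4,0],[0.7,0,6.1,-0.4,0],[0.7,0,6.4,-0.4,0],[0.7,0,6.4,-0.4,0]], squeeze=10)

```text
clock: 8.38
position: [0.6084, -0.2279, 0.0797]
ee_rot: [-1.132, -1.322, 1.323]
force: [-1.1, -0.0, -1.3]
width: 0.87
```

```bash
cat > snap.py <<'E'
from h import *
import sys
k=sys.argv[1]
s=arm.observe();print(s["clock"],s["position"],s["force"],s["ft_torque"],s["width"])
for n in("scene","top"):
    s=imaging.get_image(n);cv2.imwrite(f"pics/{n}{k}.png",s)
    cc=(s[130:360,70:280] if n=="scene" else s[120:320,330:530])
    cv2.imwrite(f"pics/{n}{k}c.png",cv2.resize(cc,None,fx=2.6,fy=2.6,interpolation=cv2.INTER_CUBIC))
E
python3 snap.py 5
```

```text
8.375 [ 0.60844693 -0.22790928  0.0796732 ] [-1.14498625 -0.03050242 -1.31214045] [ 0.00115195  0.1506477  -0.04349896] 0.8695347725672323
```

View pics/scene5c.png

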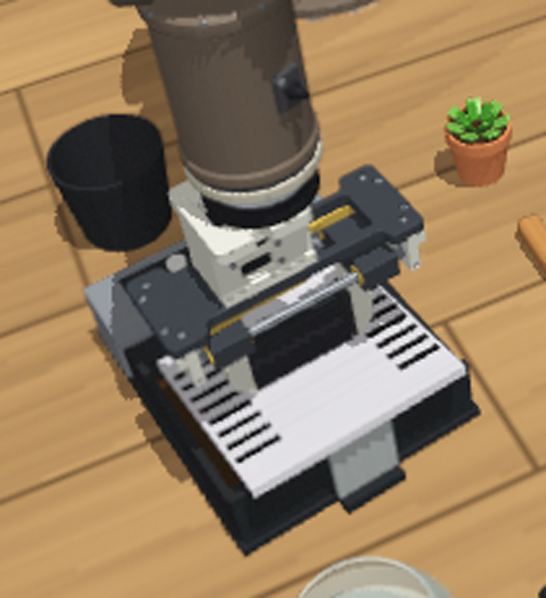

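View pics/top5c.png

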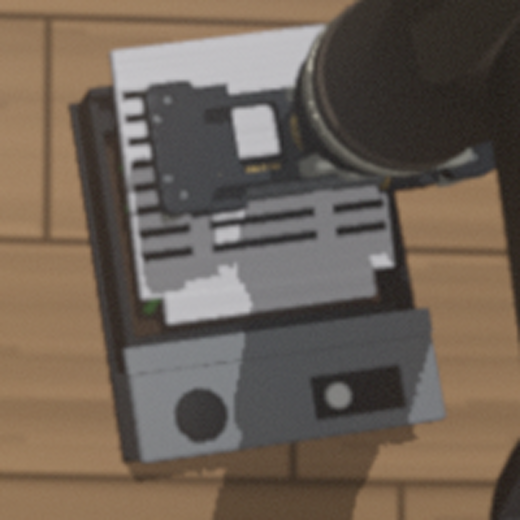

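send_rows(steps=[[0.7,0,0.3,0,0],[0.7,0,0.6,0,0],[0.7,0,0.9,0,0],[0.7,0,1.1,0,0],[0.7,0,1.1,0,0]])

```text
clock: 9.1
position: [0.6083, -0.2278, 0.0684]
ee_rot: [-1.131, -1.322, 1.323]
force: [-1.4, -0.2, -0.5]
width: 0.869
```

```bash
python3 snap.py 6
```

```text
9.1 [ 0.60832178 -0.22775397  0.06844347] [-1.41881616 -0.23500067 -0.52206275] [-0.01635474  0.34592895 -0.01475157] 0.8686270946719463
```

View pics/scene6c.png

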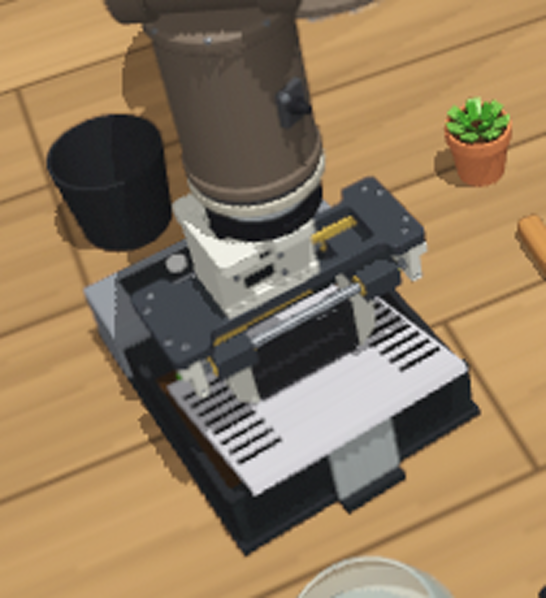

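View pics/top6c.png

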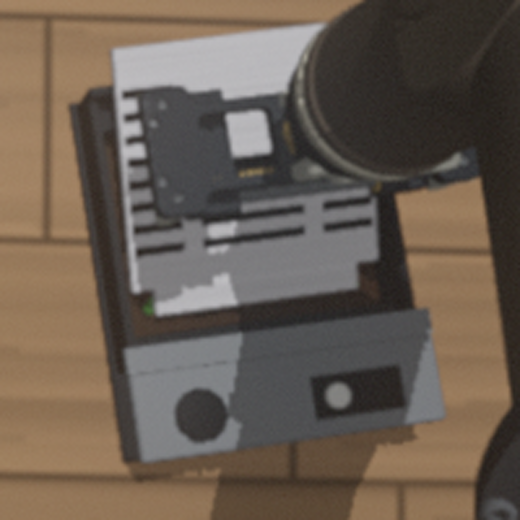

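```bash
cat > m.py <<'E'
from h import *
T=lambda x,y:(x/2.6+330-.3,y/2.6+120-.3)
S=lambda x,y:(x/2.6+70-.3,y/2.6+130-.3)
X=np.array([.988,.1547,0]);Y=np.array([-.1547,.988,0]);o=np.array([.5812,-.232,.04])
def f(p): d=p-o; return np.round([d@X*1e3,d@Y*1e3,d[2]*1e3],1)
def tilt(catch_s,catch_t,tongues):
    p,e=tri(S(*catch_s),T(*catch_t)); c=f(p); print("catch top corner",c,e)
    for q in tongues:
        best=min((abs(np.hypot(*(f(cast("top",[T(*q)],z)[0])-c)[[0,2]])-180),z) for z in np.arange(.03,p[2],.0005))
        t=f(cast("top",[T(*q)],best[1])[0]); print("tongue top corner",t,"tilt",np.degrees(np.arctan2(c[2]-t[2],c[0]-t[0])).round(1),best[0].round(2))
E
python3 - <<'E'
from m import *
tilt((467,363),(112,48),[(157,315),(358,290)])
s=arm.observe();print(f(s["position"]),s["clock"])
E
```

```text
catch top corner [114.2  85.2  50.7] 0.0016491513485699838
tongue top corner [-57.9  70.4  -2. ] tilt 17.0 0.01
tongue top corner [-59.7 -66.2   4. ] tilt 15.0 0.06
[27.7 -0.  28.7] 9.2
```

send_rows(steps=[[0.7,0,-0.5,0,0],[0.7,0,-1,0,0],[0.7,0,-1,0.5,0],[0.7,0,-1,1.1,0],[0.7,0,-1,1.7,0],[0.7,0,-1,2.2,0],[0.7,0,-1,2.6,0],[0.7,0,-1,2.9,0],[0.7,0,-1,3,0],[0.7,0,-1,3,0]], squeeze=12)

```text
clock: 10.45
position: [0.5848, -0.2315, 0.0818]
ee_rot: [-1.141, -1.332, 1.32]
force: [11.7, 3.7, 6.4]
width: 0.87
```

```bash
python3 snap.py 7
```

```text
10.45 [ 0.58484616 -0.23149143  0.08176549] [11.67796595  3.71703909  6.43257493] [ 0.89958584 -2.4052725  -0.08680713] 0.8699088331295409
```

View pics/scene7c.png

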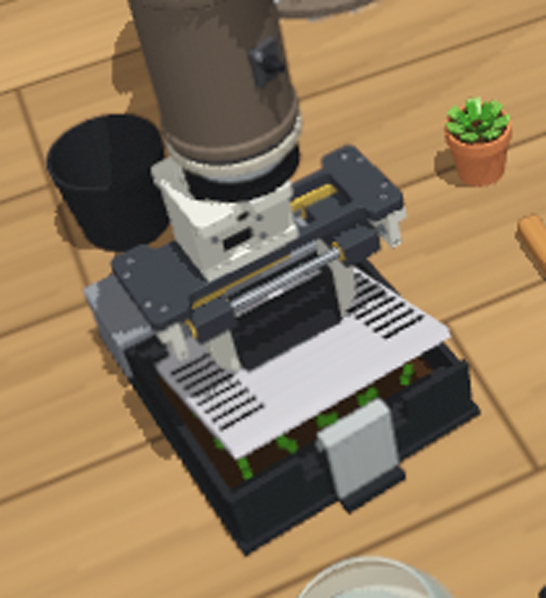

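View pics/top7c.png

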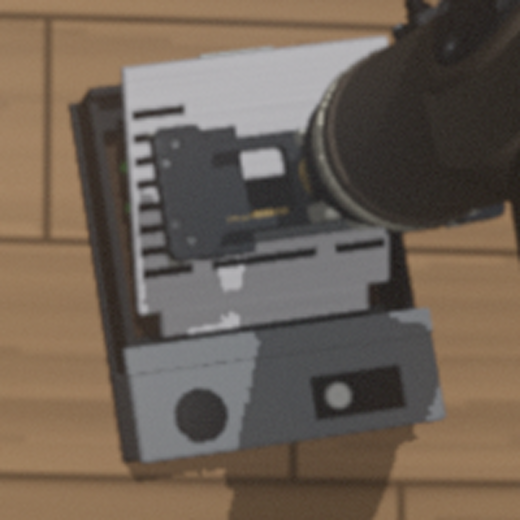

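```bash
python3 - <<'E'
from m import *
tilt((449,327),(124,67),[(163,337),(370,308)])
s=arm.observe();print(f(s["position"]),s["clock"])
E
```

```text
catch top corner [95.2 84.9 72.4] 0.0014401714919316082
tongue top corner [-73.1  71.3   8.5] tilt 20.8 0.02
tongue top corner [-72.7 -70.7   7.5] tilt 21.1 0.01
[ 3.7 -0.1 41.8] 10.55
```

```bash
python3 - <<'E'
import cv2
t=cv2.imread("pics/top7.png");cv2.imwrite("pics/t7z.png",cv2.resize(t[225:275,370:500],None,fx=6,fy=6,interpolation=cv2.INTER_CUBIC))
E
```

```text
(no output)
```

View pics/t7z.png

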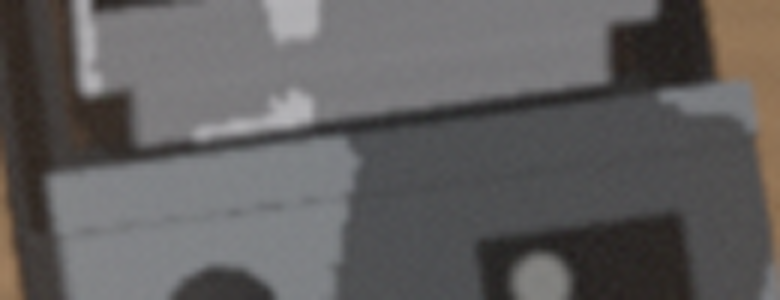

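send_rows(steps=[[0.7,0,0,-0.5,0],[0.7,0,-0.3,-0.9,0],[0.7,0,-0.8,-0.9,0],[0.7,0,-0.8,-0.9,0],[0.7,0,-0.8,-0.5,0],[0.7,0,-0.8,-0.2,0],[0.7,0,-0.8,0,0],[0.7,0,-0.8,0.2,0],[0.7,0,-0.8,0.3,0],[0.7,0,-0.8,0.3,0]], squeeze=12)

```text
clock: 11.8
position: [0.5759, -0.2329, 0.0867]
ee_rot: [-1.132, -1.323, 1.322]
force: [0.2, -0.3, -2.8]
width: 0.873
```

```bash
python3 snap.py 8
```

```text
11.8 [ 0.5758999  -0.23285724  0.08673159] [ 0.16627335 -0.30480257 -2.82416171] [ 0.10900526  0.05388916 -0.04240845] 0.873010011279611
```

View pics/scene8c.png

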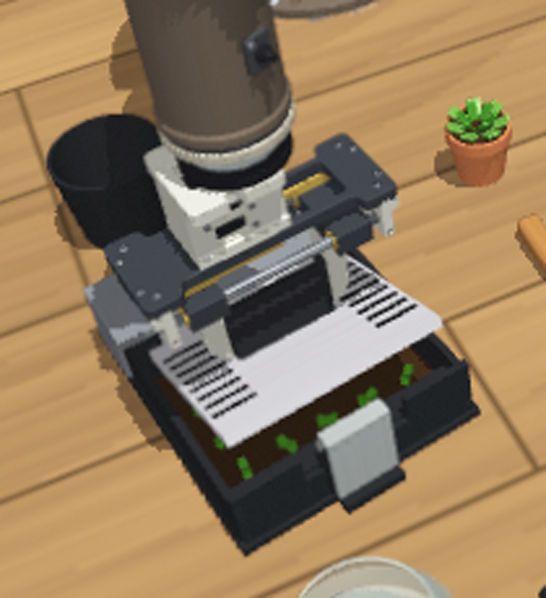

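View pics/top8c.png

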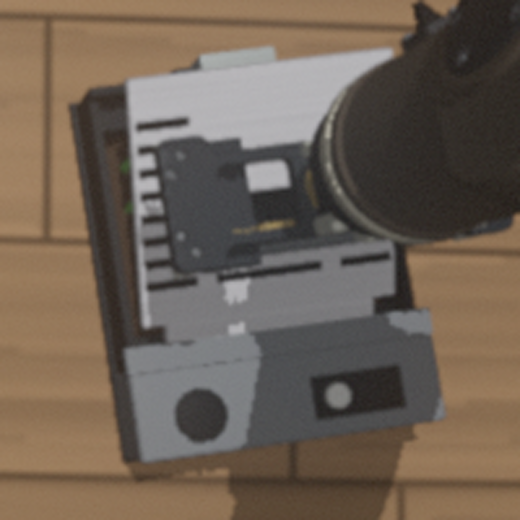

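send_rows(steps=[[0.7,0,0.3,0,0],[0.7,0,0.6,0,0],[0.7,0,0.8,0,0],[0.7,0,1,0,0],[0.7,0,1.2,0,0],[0.7,0,1.4,0,0],[0.7,0,1.5,0,0],[0.7,0,1.5,0,0]], squeeze=10)

```text
clock: 12.9
position: [0.5757, -0.2329, 0.0716]
ee_rot: [-1.131, -1.322, 1.323]
force: [0.6, 0.4, -1.4]
width: 0.871
```

```bash
python3 snap.py 9
```

```text
12.9 [ 0.57572092 -0.23287038  0.07155443] [ 0.61357237  0.37149746 -1.4193391 ] [ 0.03904741 -0.06729401  0.0100793 ] 0.8709320881305991
```

View pics/scene9c.png

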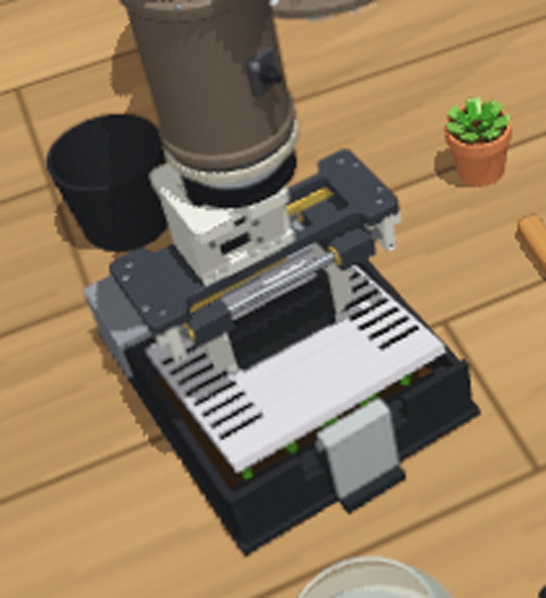

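View pics/top9c.png

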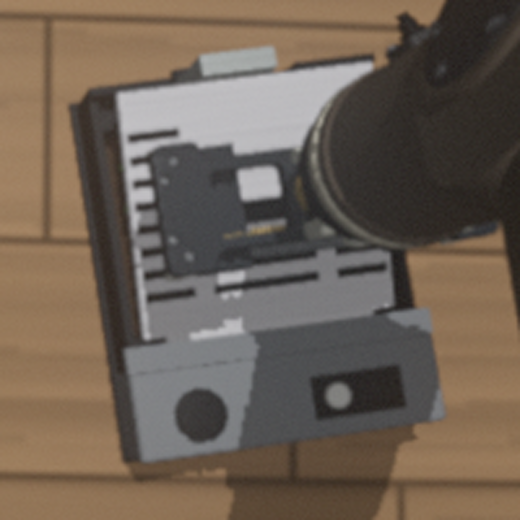

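```bash
python3 - <<'E'
from m import *
p,e=tri(S(444,351),T(117,93));c=f(p);print(c,e)
for q in [(137,341),(395,306)]: # shoulders, 162mm from catch edge
    best=min((abs(np.hypot(*(f(cast("top",[T(*q)],z)[0])-c)[[0,2]])-162),z) for z in np.arange(.04,p[2],.0005)); t=f(cast("top",[T(*q)],best[1])[0])
    th=np.arctan2(c[2]-t[2],c[0]-t[0]); print(t,np.degrees(th),best[0],"tip under",c[0]-180*np.cos(th)+8*np.sin(th),c[2]-180*np.sin(th)-8*np.cos(th))
s=arm.observe();print(f(s["position"]),s["clock"])
E
```

```text
[86.9 83.6 39. ] 0.0007646565552707562
[-73.4  90.4  15.5] 8.340159263900725 0.013394507985054815 tip under -90.03598783640791 4.975652712292788
[-73.8 -83.   18.5] 7.269779896912957 0.0022839345174077152 tip under -90.64070684352711 8.286852758130395
[-5.6  0.  31.6] 13.0
```

send_rows(steps=[[0.7,0,0.2,-0.1,0],[0.7,0,0.4,-0.2,0],[0.7,0,0.6,-0.3,0],[0.7,0,0.8,-0.4,0],[0.7,0,0.8,-0.4,0]], squeeze=6)

```text
clock: 13.62
position: [0.5797, -0.2323, 0.0636]
ee_rot: [-1.132, -1.322, 1.323]
force: [-1.1, -0.6, 0.2]
width: 0.869
```

```bash
python3 snap.py 10
```

```text
13.625 [ 0.57969979 -0.23232245  0.06359653] [-1.06747764 -0.61317782  0.16715196] [-0.00115107  0.32806141 -0.00571967] 0.8685330113812473
```

View pics/scene10c.png

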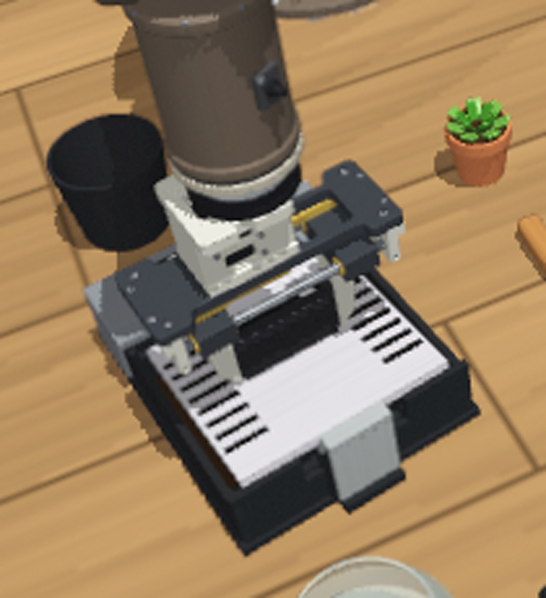

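View pics/top10c.png

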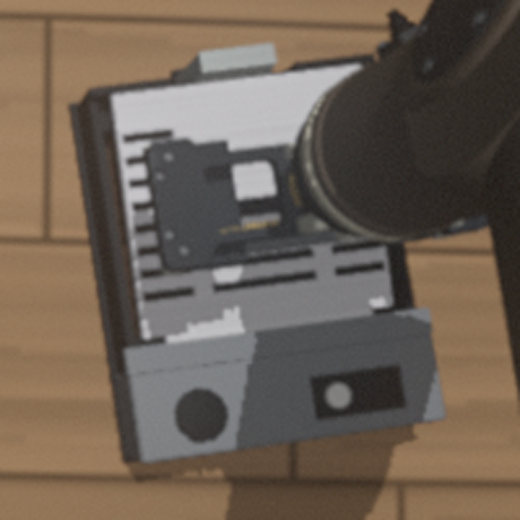

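send_rows(steps=[[1,0,0,0,0],[1,0,0,0,0],[1,0,0,0,0],[1,0,-1.5,0,0],[1,0,-4,0,0],[1,0,-7,0,0],[0.5,0,-7.5,-2,0],[0,0,-7.5,-5,0],[0,0,-7.5,-6,0],[0,0,-7,-6,0],[0,0,-5,-6,0],[0,0,-5,-6,0],[0,0,-5,-6,0],[0,0,-5,-6,0]], squeeze=20)

```text
clock: 15.48
position: [0.6393, -0.2233, 0.1146]
ee_rot: [-1.133, -1.323, 1.322]
force: [-0.0, -0.4, 0.3]
width: 0.178
```

```bash
python3 snap.py 11; python3 -c "
from m import *
print(f(arm.observe()['position']))"
```

```text
15.475 [ 0.63932388 -0.22331232  0.11455102] [-0.02585574 -0.3951627   0.272473  ] [0.0704504  0.01041706 0.00986974] 0.17783942862726854
[58.9 -0.2 74.4]
```

View pics/scene11c.png

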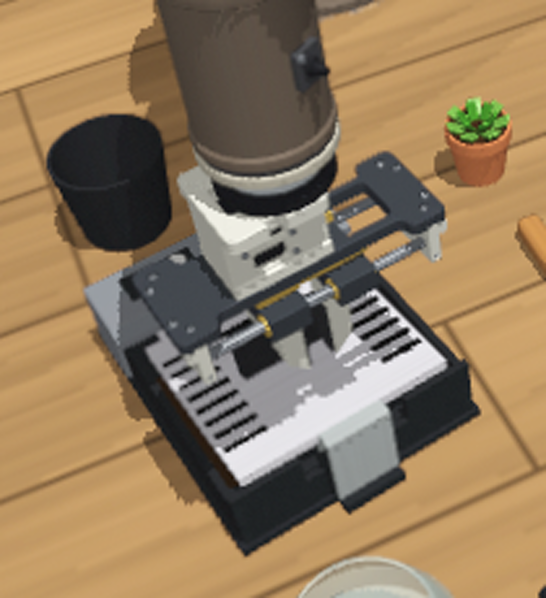

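View pics/top11c.png

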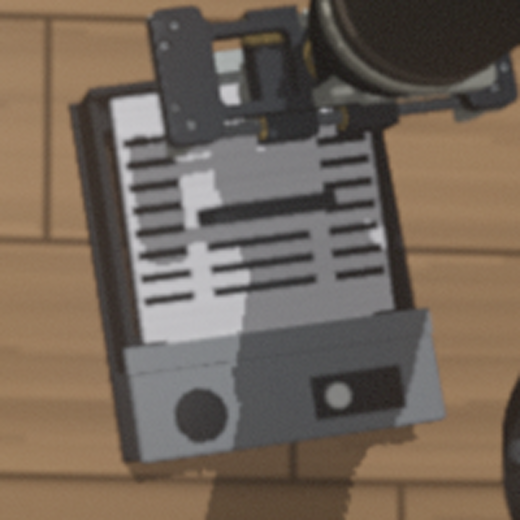

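send_rows(steps=[[0,0,2.5,0,0],[0,0,4,0,0],[0,0,4.8,0,0],[0,0,5.2,0,0],[0,0,5.6,0,0],[0,0,6,0,0],[0,0,6.3,0,0],[0,0,6.6,0,0],[0,0,6.8,0,0],[0,0,6.8,0,0]])

```text
clock: 16.82
position: [0.6394, -0.223, 0.0483]
ee_rot: [-1.133, -1.323, 1.322]
force: [-7.6, 4.6, 23.3]
width: 0.006
```

```bash
python3 snap.py 12; python3 -c "
from m import *
print(f(arm.observe()['position']))"
```

```text
16.825 [ 0.63936695 -0.22302235  0.04829839] [-7.61186618  4.64913175 23.33735954] [ 0.80575023  1.95621495 -0.02155017] 0.006170157197811327
[58.9 -0.1  8.3]
```

View pics/scene12c.png

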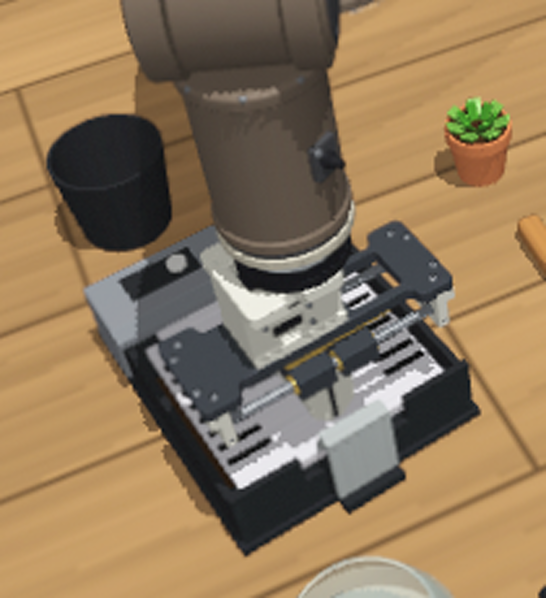

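send_rows(steps=[[0,0,0,0,0],[0,0,-3,0,0],[0,0,-8,2,0],[0,0,-13,7,0],[0,0,-15,13,0],[0,0,-15,18,0],[0,0,-15,22,0],[0,0,-15,22,0]])

```text
clock: 17.92
position: [0.4189, -0.2579, 0.1962]
ee_rot: [-1.134, -1.32, 1.32]
force: [1.5, 0.7, 0.4]
width: 0.007
```

```bash
python3 snap.py 13
```

```text
17.925 [ 0.41887112 -0.25791207  0.19623493] [1.50176144 0.71113875 0.41092039] [ 0.05319334 -0.05271211  0.04322606] 0.0066086276727988415
```

View pics/scene13c.png

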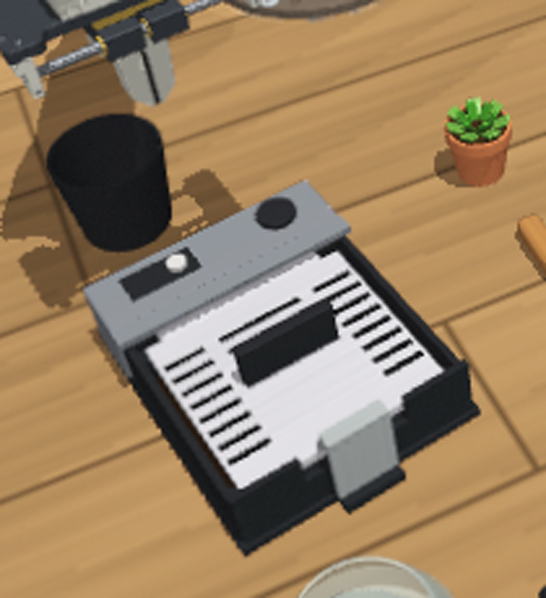

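View pics/top13.png

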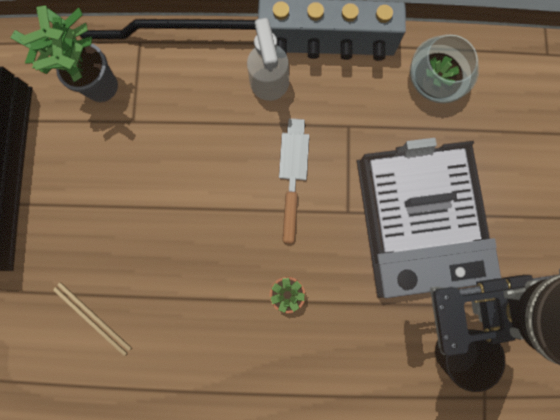

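```bash
python3 - <<'E'
from m import *
t=cv2.imread("pics/top13.png"); s=cv2.imread("pics/scene13.png");s0=cv2.imread("pics/scene0.png");t0=cv2.imread("pics/top0.png")
cv2.imwrite("pics/d1.png",cv2.resize(t[130:265,355:505],None,fx=4.4,fy=4.4,interpolation=cv2.INTER_CUBIC))
cv2.imwrite("pics/d2.png",np.vstack([np.hstack([cv2.resize(i[265:335,170:260],None,fx=4.4,fy=4.4,interpolation=cv2.INTER_CUBIC) for i in (s0,s)]),np.hstack([cv2.resize(i[125:185,375:465],None,fx=4.4,fy=4.4,interpolation=cv2.INTER_CUBIC) for i in (t0,t)])]))
# catch template displacement
for nm,a,b,(y0,y1,x0,x1) in (("scene",s0,s,(290,325,190,225)),("top",t0,t,(136,152,402,440))):
    r=cv2.phaseCorrelate(cv2.cvtColor(a[y0:y1,x0:x1],6).astype(np.float32),cv2.cvtColor(b[y0:y1,x0:x1],6).astype(np.float32));print(nm,r)
print("px for 10mm catch travel", [ (proj(n,[o+X*.1+[0,0,.035]])-proj(n,[o+X*.09+[0,0,.035]])).round(2) for n in("scene","top")])
E
```

```text
scene ((-0.2530996093949689, 0.554138104005375), 0.6161367316488866)
top ((-0.020904363158155803, -0.47072836836069776), 1.0096264831721782)
px for 10mm catch travel [array([[2.86, 3.57]]), array([[-1.01, -5.63]])]
```

View pics/d1.png

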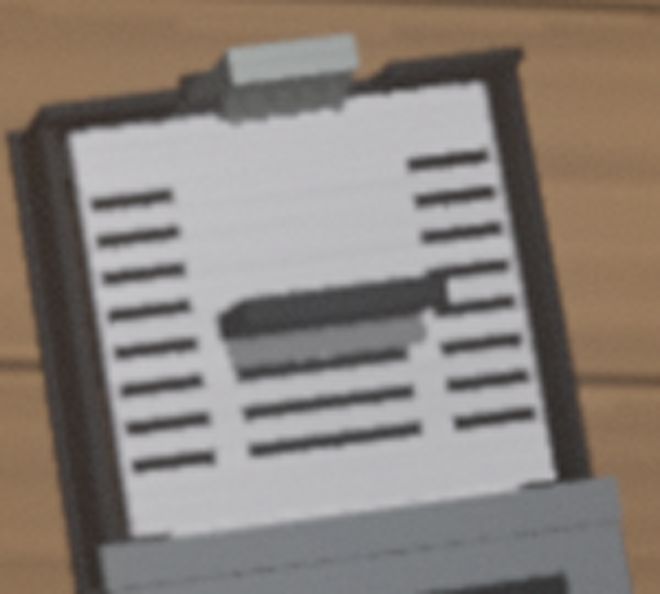

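View pics/d2.png

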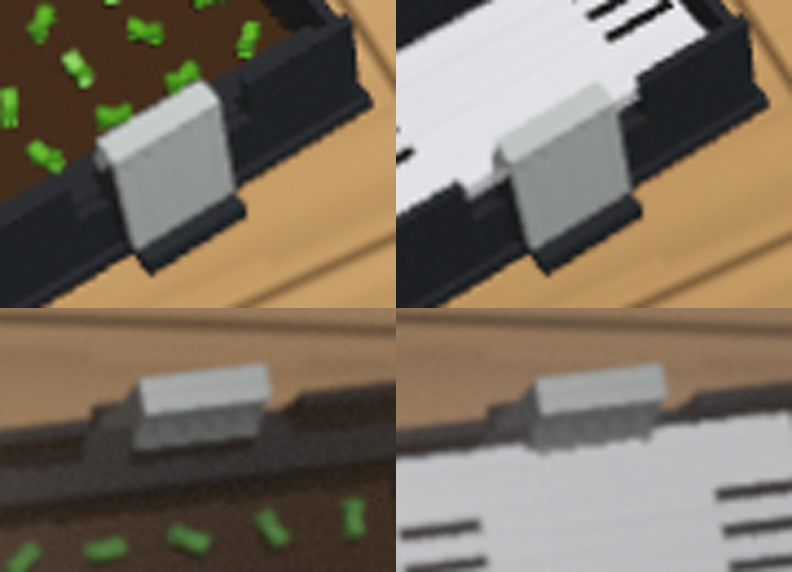

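```bash
python3 - <<'E'
from m import *
D=lambda x,y:(x/4.4+355-.4,y/4.4+130-.4)
for n,q in(("catch y+",(70,135)),("catch y-",(487,84)),("side y+ at lip",(131,538)),("side y- at lip",(554,478))): print(n,f(cast("top",[D(*q)],.048)[0]))
# slot ends in both views, height check: bar top corners
s=cv2.imread("pics/scene13.png");cv2.imwrite("pics/e1.png",cv2.resize(s[215:330,115:250],None,fx=5,fy=5,interpolation=cv2.INTER_CUBIC))
E
```

```text
catch y+ [86.3 84.6  8. ]
catch y- [ 85.9 -87.8   8. ]
side y+ at lip [-75.6  85.6   8. ]
side y- at lip [-74.9 -85.5   8. ]
```

View pics/e1.png

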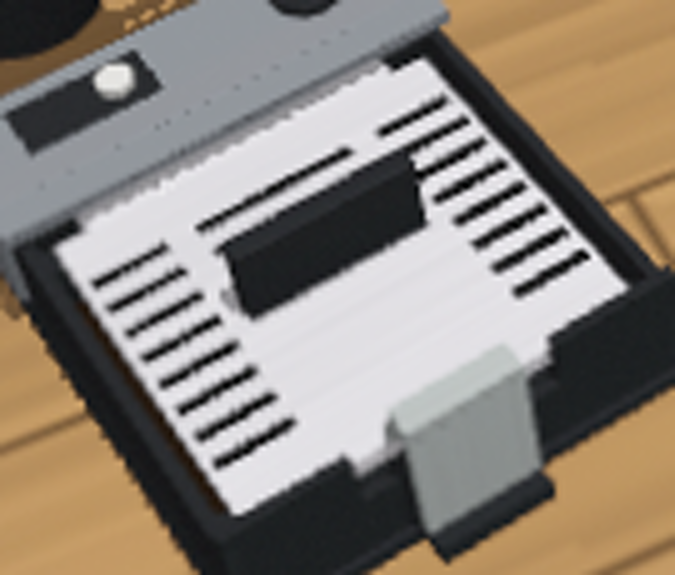

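```bash
python3 - <<'E'
from m import *
D=lambda x,y:(x/4.4+355-.4,y/4.4+130-.4)
E=lambda x,y:(x/5+115-.4,y/5+215-.4)
for n,e,d in(("catch+ out",(588,256),(92,204)),("catch+ in",(517,293),(172,195)),("catch- in",(295,425),(408,164)),("catch- out",(215,463),(488,156)),
 ("tong+ in",(378,135),(214,458)),("tong+ out",(446,100),(133,466)),("tong- in",(165,247),(455,423)),("tong- out",(93,284),(534,414))):
    p,err=tri(E(*e),D(*d)); print(n,f(p),round(err*1e3,1))
s=arm.observe();print(s["clock"],s["force"])
E
```

```text
catch+ out [57.5 81.   9. ] 1.2
catch+ in [56.8 48.9 10.1] 1.0
catch- in [ 57.4 -49.    8.3] 0.5
catch- out [ 56.1 -81.2  10.7] 0.5
tong+ in [-49.1  48.3   8.6] 0.1
tong+ out [-48.   80.6   9.1] 0.3
tong- in [-48.3 -49.1   9.8] 0.5
tong- out [-48.8 -80.8  10.4] 0.4
18.025 [0.47461876 0.18054175 0.50605822]
```

```bash
python3 -c "
from cell import arm
print(arm.sign_off())"
```

```text
the job is handed in; nothing more can be done
None
```

The cover is back on the tray and latched, and I handed the job in at about 18 s of the 51 s allowed. No verdict is reported.

**What I did**
- **Grip and tilt:** I gripped the bar by its two ends so the cover could pivot in the jaws. It did not tilt under its own weight, even at 3 N, so I lowered it onto the top of the catch to tilt it to about 15°.
- **First insertion failed:** The tongue hit the front step of the rest at about 13 N. The tilt grew to about 21° and the bar slipped about 5 mm in the jaws.
- **Second insertion worked:** I backed off, raised the cover 8 mm and slid the tongue under the lip. I then swung the cover down, let go, and pressed on the bare spot until it stopped at seat height (23 N).

**What the last checks showed**
- **Tongue under the lip:** Before the final swing down, the tongue's end was at about x −90 mm, 5 to 8 mm above the seat, with 7 to 8° of tilt. This was the roughest measurement.
- **Level:** The vent slots at both ends of the plate measure 9.5 mm above the seat on average, so it looks level. The expected height is 8 mm, within the camera calibration error.
- **Position:** The cover is centred to about 1–2 mm across the tray. Its catch edge measured x +86 mm, where 88 to 92 mm is possible, probably because my estimate of the tray's position is 2 to 4 mm off.
- **Catch:** It sits over the edge of the plate. It shifted by no more than about 0.6 px from its starting picture, roughly 1 mm.
- **Surroundings:** The succulent and trowel look unmoved in the pictures, and the arm was clear with the force reading near zero.

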